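# Turn the twin-lens frame right side up with the occluder paddle

## Task

The lilac lens frame has been put down on its lenses. Take the orange occluder paddle from its rest, slide its thin blade under the frame's long edge on the side nearer to the border of the blue foam mat and tip the frame up and over its other long edge, so that it lies flat on the mat with its steel rims up; only the paddle may touch the frame, and it must not be carried through the air. Then lay the paddle back in its rest as it was and let go, leaving the lenses, ruler and pen torch where they are.

Things in the scene. Friction and masses are not known exactly. Their poses are not given: they have to be found in the camera images.
- mat: dark blue foam mat, fixed, 200 (its x) x 240 (its y) x 4 mm thick; origin at the centre of its underside, on the table. Its yaw varies by up to 0.2 rad. The frame lies on its -y half; the +y half is free for the frame to turn over onto
- lens_frame: lilac acrylic plate, loose, about 160 g, 140 (x) x 84 (y) x 6 mm, with two concave lenses in steel rims (54 mm diameter, at x = -34 and 34 mm, y = 0) that stand 8 mm proud of its front, flush with its back. Starts lying on the rims. Origin: plate's centre, at the rims' front ends (14 mm above the mat once turned). z points out of the plain back: up at first, down when turned
- lift_edge (a point): middle of the long edge (frame y = -42 mm) to slide under, on the lower corner of the 6 mm plate, at first 8 mm above the mat; between it and the rims the plate overhangs by 15 mm. Friction on the mat keeps the oppopoint long edge from slipping while this one is raised
- paddle: orange occluder paddle, loose, about 60 g, straight, 190 mm along its x: handle 18 wide (y), 12 mm thick (z), from x = -70 to 60 mm; then a flat blade 66 x 66 x 2.5 mm in the handle's middle plane, to x = 120 mm. Origin: inside the handle, where to grip it (free from x = -40 to 40 mm). x points to the blade. On its rest it slopes 0.314 rad down to the blade; gripped from above it keeps that slope
- paddle_tip (a point): middle of the blade's front edge, halfway through its thickness (paddle frame x = 120 mm, y = 0, z = 0); the front edge is straight for 42 mm, its corners rounded
- paddle_rest: white plastic rest, fixed: base 210 x 70 x 4 mm, its x along the length to the blade end, along world +y within 0.2 rad. Origin: on the table under the base. The blade tip stands on the base at x = 98 mm, behind a 16 mm high lip at x = 106 mm; the handle lies in a saddle near x = -70 mm. The paddle's origin rests at x = -16, y = 0, z = 42 mm in this frame
- saddle (a point): where the handle's underside lies on the rest, 54 mm above the table, between two flared cheeks 20 mm high and about 28 mm apart at the middle of the handle
- lens_a: loose steel-rimmed concave lens, 66 mm across, 10 mm high, with a small tab, flat on the table beside the rest; origin at the centre of its underside; a bystander
- lens_b: second loose steel-rimmed lens like lens_a, on the other side of the rest; a bystander
- ruler: cream plastic ruler 170 x 26 x 4 mm lying on the table on the robot's side of the mat; origin at the centre of its underside; a bystander
- pen_torch: loose grey pen torch 125 x 17 x 16 mm lying on the table beyond the rest, past lens_b; origin at the centre of its underside; a bystander

How it is judged (in metres and radians):
On the way, in this order (a step that is already met when the one before it is completed fails the run):
1. the paddle is held in the gripper, clear of its rest (contact force between the fingers and paddle above 2 N and z of paddle in the frame of paddle_rest above 0.065 m), for 0.2 s.
2. the held paddle is raising one edge of the frame (contact force between the fingers and paddle above 2 N and contact force between paddle and lens_frame above 0.05 N and angle between lens_frame's own z axis and vertical between 0.35 and 1.5 rad), for 0.1 s.
3. the frame lies rims up on the mat (angle between lens_frame's own z axis and vertical above 3 rad and linear speed of lens_frame below 0.05 m/s), for 0.2 s.
At the end, for the whole second after the job is handed in: Frame still and flat (5 degrees) on the mat, steel rims up, centre within 45 mm (mat x) and 90 mm (mat y) of the mat's centre; paddle still in its rest, blade to the lip, origin within 15 mm along, 12 mm across and 8 mm in height of where it lay (angle between lens_frame's own z axis and vertical above 3.05 rad and z of lens_frame in the frame of mat below 0.022 m and x of lens_frame in the frame of mat between -0.045 and 0.045 m and y of lens_frame in the frame of mat between -0.09 and 0.09 m and linear speed of each of lens_frame, paddle below 0.02 m/s and x of paddle in the frame of paddle_rest between -0.031 and -0.001 m and y of paddle in the frame of paddle_rest between -0.012 and 0.012 m and z of paddle in the frame of paddle_rest between 0.034 and 0.05 m and x of paddle_tip in the frame of paddle_rest above 0.05 m and angle between paddle's own z axis and vertical below 0.42 rad); the robot touches nothing.
It fails at once if the gripper or the arm touches the lens frame (contact force between any of the fingers, the arm and lens_frame above 0.5 N).
It fails at once if the frame is lifted off the mat into the air (z of lens_frame in the frame of mat above 0.09 m).
It fails at once if a bystander is pushed more than 20 mm (distance of any of lens_a, lens_b, ruler, pen_torch from where it was at the start of the episode above 0.02 m).
It also fails if it takes over 58 s, if anything falls off the work surface, if the arm or the gripper's body presses on something with over 40 N, if the wrist force passes 120 N, or if a joint passes its speed limit or range.

## Robot

A 6-joint arm with a two-finger parallel gripper is mounted at the origin on the work surface. World frame = base frame: x ahead of the robot, y to its left, z up, the work surface at z = 0. Lengths are in mm, angles in rad, forces in N, time in s.
With the tool pointing down it reaches from about 250 to 775 mm from the base axis. Payload 4 kg.
Tool frame: the origin (TCP) lies at the very end of the fingers, on their centre line; the grasp point (between the pads) lies 19 mm behind it; z points along the fingers, y is the line along which they close (so a half turn about z gives the same grasp; the last joint's range is limited). The gripper opens to 85 mm and grips with 20 to 120 N. Pads are 22 mm wide; open, the fingers measure 114 mm over their backs; the gripper's body (76 mm by 85 mm) begins 54 mm behind the grasp point. The pads swing forward as they close: fully open they stand 13 mm farther back than shut.
Start: joints at [-1.215, 0.087, 1.371, -0, 1.684, -0.103], TCP at [243.58, -493.14, 231.341] pointing down, gripper open.
Joint ranges: [-3.1, 3.1], [-0.76, 2.03], [0.27, 2.55], [-1.08, 4.22], [0.17, 2.65], [-2.57, 2.57]. Speed limits (rad/s): [2.79, 2.79, 3.14, 3.14, 3.14, 3.14].

## Interface

Orientations are given as a unit quaternion [x, y, z, w].
In Python, from workcell import arm, cams gives the robot as it stands (arm), with the cameras (cams).
- The arm moves only by the shell command python3 steer.py 'ROWS'. ROWS is a JSON list of rows, 1 to 10 of them, each written [opening, [dx, dy, dz], [rx, ry, rz]]: the opening from 0.0 (shut) to 1.0 (fully open), then dx, dy, dz in fractions of the full range, 1 being 800 mm, then a rotation vector rx, ry, rz in normalised numbers (1 is pi/2 rad); each row is the pose to reach, as a shift and turn from the pose commanded when the command began, along the tool's axes at that moment; what a row does not reach only later rows make up. A row lasts 1/12 s, in which the tool goes at most 41.7 mm and 0.125 rad, less where a joint would pass 70% of its speed; a pose out of reach is approached as far as the arm can. The fingers move at their own pace and stop on an object; the grip force is fixed at half the most. Time passes only in rows, so rows that do not move let the fingers close. It prints the time, the measured TCP pose, the force, the opening and the grip force at its end. Input that does not fit is refused with a message, and nothing moves.
- arm.observe(): the state, without advancing time (a new reading comes with each control period).
- cams.camera(name): name is "side" or "top" or "wrist"; returns the picture (384x512x3 uint8, red, green, blue); there is no depth.
- cams.calibration(name): a dict with "camera_matrix" (3x3 intrinsics, pixels), "eye" and "attitude" of the camera in the world. Camera axes: x right, y down, z forward; pixel columns grow to the right and rows downward; lengths in mm; the calibration is good to about 2 mm. The wrist camera is an equidistant fisheye: a pixel r from the principal point sees the ray r / f radians off the axis. A picture is of the moment at which its call begins: read the wrist's pose just before it. calibration takes no time and is no camera call; for the wrist camera it gives the pose at the moment of the call.
- arm.close_job(): hands the job in; it is judged then, once.
The state is a dict: "t": time; "joint_positions": joint angles; "dq": joint speeds; "effort": joint torques, N m; "position": TCP position; "tool_rot": TCP orientation; "ft_force": force on the tool from outside, world axes, zero at the start; "ft_torque": the same for the moment, N m; "grip_width": opening from 0.0 (shut) to 1.0 (fully open); "grip_force": force on a finger pad.
Only numpy, scipy, OpenCV 4.12 (cv2) and the standard library are available. Lean on these libraries where they do the work, as an engineer would, in place of code of your own. Each camera call takes 0.05 s, during which the arm holds its last target. There are 200 camera calls.

## Working session

There is one attempt and no reset: what is moved stays moved. The work goes in short steps, Python scripts to look and compute and a shell command to move; the robot and the scene stay as the last step left them, time stands still between calls to the robot, and variables do not carry over. Pictures are saved under pics/ and viewed, at most 10 in all, crops included, and the job is handed in when it is done.

```bash
ls; mkdir -p pics
python3 - <<'E'
from workcell import arm, cams
import cv2
for n in ("top","side"):
    cv2.imwrite(f"pics/{n}0.png",cams.camera(n)[:,:,::-1])
    print(n,cams.calibration(n))
print(arm.observe())
E
```

```text
pics
steer.py
workcell.py
top {'camera_matrix': array([[425.70953431,   0.        , 257.76394945],
       [  0.        , 425.70953431, 182.35439893],
       [  0.        ,   0.        ,   1.        ]]), 'eye': array([ 403.27888218,  -13.11927148, 1035.36246949]), 'attitude': array([ 0.71328636, -0.69551006,  0.04954284, -0.0709495 ])}
side {'camera_matrix': array([[454.23039301,   0.        , 257.50119329],
       [  0.        , 454.23039301, 188.56100902],
       [  0.        ,   0.        ,   1.        ]]), 'eye': array([112.6680995 , 643.0806417 , 520.20764076]), 'attitude': array([-0.26285114,  0.8303972 , -0.4706065 ,  0.14099395])}
{'t': 0.1, 'joint_positions': array([-1.21510947e+00,  8.79190799e-02,  1.37215704e+00, -1.18055644e-05,
        1.68358242e+00, -1.03104617e-01]), 'dq': array([ 0.00067254, -0.00237049, -0.00434344, -0.0006482 , -0.00087733,
        0.00081716]), 'effort': array([ 1.89799488e-03, -3.53015220e+01, -3.14219320e+01, -7.32830654e-05,
        7.94471009e-03, -4.83353517e-06]), 'position': array([ 243.40560206, -492.69715465,  230.20804905]), 'tool_rot': array([ 9.73803606e-01,  2.27388367e-01, -1.35924455e-04, -1.02397908e-03]), 'ft_force': array([-0.02127623, -0.29397974,  0.57463976]), 'ft_torque': array([-0.00527982,  0.05380459,  0.07213591]), 'grip_force': 0.0, 'grip_width': 0.9978435065800184}
```

View pics/top0.png

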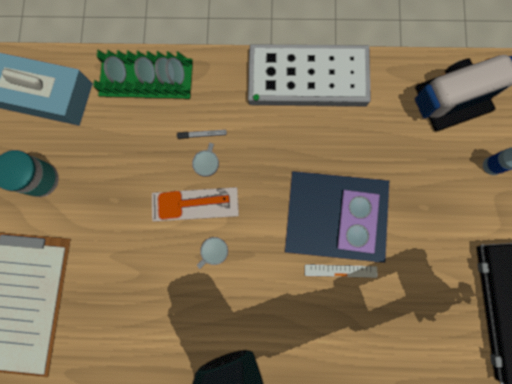

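View pics/side0.png

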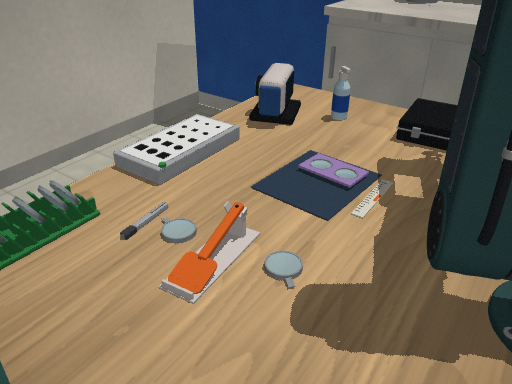

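The top view shows the mat (287–389, 172–260) with the frame on its right (−y) half, and the paddle on its rest (152–238, 188–220) with its blade pointing left (+y). The side view confirms this. I'll enlarge both for measuring.

Run:
```python
import cv2,numpy as np
t=cv2.imread("pics/top0.png");s=cv2.imread("pics/side0.png")
def crop(im,x0,y0,x1,y1,k): return cv2.resize(im[y0:y1,x0:x1],None,fx=k,fy=k,interpolation=cv2.INTER_CUBIC)
a=crop(t,275,165,400,265,4.0); b=crop(t,140,175,250,230,4.0)
c=np.zeros((400+220,500,3),np.uint8)
c=np.zeros((600,800,3),np.uint8)
c[:300,:375]=crop(t,275,165,400,265,3); c[:165,380:710]=crop(t,140,175,250,230,3)
c[300:600,:420]=crop(s,245,145,385,245,3)
c[180:600,430:730]=crop(s,160,180,260,320,3)
cv2.imwrite("pics/crops.png",c)
```

```text
(no output)
```

View pics/crops.png

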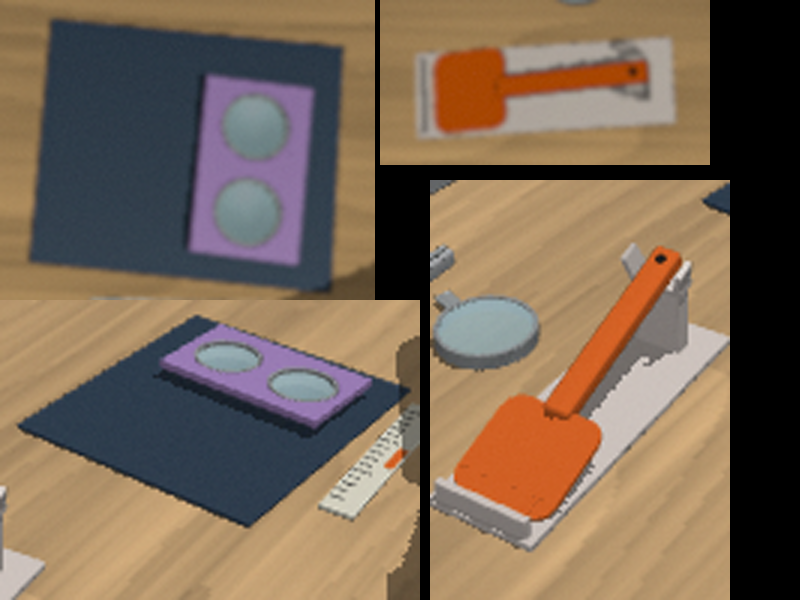

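The crop shows four frame corners, the mat corners, the rest's base corners, the handle hole at top crop (632,72) / side crop (661,258), and the neck at (505,85) / (557,406). I'll triangulate these.

```bash
cat > h.py <<'E'
import numpy as np
from scipy.spatial.transform import Rotation as R
from workcell import arm, cams
C={n:cams.calibration(n) for n in("top","side")}
def ray(n,p):
    c=C[n];d=R.from_quat(c["attitude"]).apply(np.linalg.inv(c["camera_matrix"])@[p[0],p[1],1]);return c["eye"],d/np.linalg.norm(d)
def plane(n,p,z):
    e,d=ray(n,p);return e+d*(z-e[2])/d[2]
def tri(*obs):
    A=0;b=0;L=[ray(*o) for o in obs]
    for e,d in L: P=np.eye(3)-np.outer(d,d);A=A+P;b=b+P@e
    x=np.linalg.solve(A,b);return x,[round(float(np.linalg.norm((np.eye(3)-np.outer(d,d))@(x-e))),1) for e,d in L]
def pix(n,X):
    c=C[n];v=c["camera_matrix"]@R.from_quat(c["attitude"]).inv().apply(np.array(X)-c["eye"]);return v[:2]/v[2]
E
cat > m.py <<'E'
from h import *
np.set_printoptions(precision=1,suppress=True)
o=-.33
T=lambda u,v:(275+u/3+o,165+v/3+o)
T2=lambda u,v:(140+(u-380)/3+o,175+v/3+o)
S=lambda u,v:(245+u/3+o,145+(v-300)/3+o)
S2=lambda u,v:(160+(u-430)/3+o,180+(v-180)/3+o)
print("frame")
F=[]
for a,b in [((206,75),(161,362)),((190,250),(318,418)),((300,265),(372,380)),((315,88),(220,325))]:
    x,r=tri(("top",T(*a)),("side",S(*b)));print(x,r,plane("top",T(*a),18),plane("side",S(*b),18))
print("mat")
for a,b in [((51,20),(198,315)),((343,46),None),((328,291),None),((30,262),(250,525))]:
    if b: print(tri(("top",T(*a)),("side",S(*b))),end=' ')
    print(plane("top",T(*a),4))
print("mat left corner side",plane("side",S(20,428),4))
print("paddle")
for n,a,b in [("hole",(632,72),(661,258)),("neck",(505,85),(557,406))]:
    print(n,tri(("top",T2(*a)),("side",S2(*b))))
print("rest")
for a in [(415,53),(670,37),(676,120),(420,137)]: print(plane("top",T2(*a),4))
for b in [(530,548),(728,340)]: print(plane("side",S2(*b),4))
E
python3 m.py
```

```text
frame
[ 564.1 -186.7   17.5] [1.1, 1.1] [ 565.1 -186.1   18. ] [ 562.6 -186.3   18. ]
[ 424.9 -172.6   21.7] [1.0, 1.0] [ 425.9 -172.8   18. ] [ 426.3 -179.1   18. ]
[ 417.1 -258.1   17.2] [0.5, 0.5] [ 416.7 -258.1   18. ] [ 417.  -256.5   18. ]
[ 556.8 -272.9   16.8] [0.1, 0.1] [ 556.6 -272.6   18. ] [ 555.9 -270.6   18. ]
mat
(array([535.8, -75.6, 125.5]), [52.7, 52.7]) [610.1 -62.1   4. ]
[ 593.7 -299.5    4. ]
[ 397.3 -283.     4. ]
(array([413.2, -48.3,   2.9]), [0.2, 0.2]) [413.4 -48.2   4. ]
mat left corner side [607.2 -59.2   4. ]
paddle
hole (array([529.9,  95.9,  68. ]), [0.1, 0.1])
neck (array([522.8, 202. ,  27.9]), [0.8, 0.8])
rest
[549.6 282.6   4. ]
[567.8  73.1   4. ]
[499.9  65.7   4. ]
[480.8 273.7   4. ]
[480.2 275.9   4. ]
[498.4  69.    4. ]
```

```bash
cat >> h.py <<'E'
def goal(pos,yaw,tilt=0):
    """tool-axis shift & rotvec to reach TCP pos; tool x heading yaw, tool pointing down, tilt>0 raises the blade end (about world horizontal)"""
    s=arm.observe();Q=R.from_quat(s["tool_rot"])
    G=R.from_euler('z',yaw)*R.from_euler('y',-tilt)*R.from_euler('x',np.pi)
    d=Q.inv().apply(np.array(pos)-s["position"]);r=(Q.inv()*G).as_rotvec()
    print("shift",d.round(1),"rot",r.round(3),"at",s["position"].round(1))
E
python3 - <<'E'
from h import *
goal([526.5,147,170],np.pi/2+.085)
for p,z in (((214,251),10),((205,162),10)): print(plane("top",p,z))
E
```

```text
shift [ 537.1 -448.    61.2] rot [-2.000e-03 -1.000e-03 -1.197e+00] at [ 243.4 -492.7  230.2]
[411.07000706 120.33532841  10.        ]
[627.69673318 152.49193975  10.        ]
```

The manual's scale: shifts go in shares of 800 mm and turns go in shares of pi/2 rad. Converting my numbers, 537 mm is 0.6713, -448 mm is -0.56, -1.197 rad is -0.762.

```bash
R1="" ; python3 steer.py '[[1,[0.6713,-0.56,0.0763],[0,0,-0.762]],[1,[0.6713,-0.56,0.0763],[0,0,-0.762]],[1,[0.6713,-0.56,0.0763],[0,0,-0.762]],[1,[0.6713,-0.56,0.0763],[0,0,-0.762]],[1,[0.6713,-0.56,0.0763],[0,0,-0.762]],[1,[0.6713,-0.56,0.0763],[0,0,-0.762]],[1,[0.6713,-0.56,0.0763],[0,0,-0.762]],[1,[0.6713,-0.56,0.0763],[0,0,-0.762]],[1,[0.6713,-0.56,0.0763],[0,0,-0.762]],[1,[0.6713,-0.56,0.0763],[0,0,-0.762]]]'; python3 -c "
from h import *
goal([526.5,147,170],np.pi/2+.085)"
```

```text
t: 0.93
position: [411.6, -111.5, 194.7]
tool_rot: [0.675, 0.738, -0.0, 0.0]
ft_force: [0.8, -0.5, 0.4]
grip_width: 0.996
grip_force: 0.0
shift [247.2 137.6  24.6] rot [-0.     0.     0.005] at [ 411.6 -111.5  194.7]
```

Converted, 247 mm is 0.3088, 138 mm is 0.1725.

```bash
python3 steer.py '[[1,[0.3088,0.1725,0.0313],[0,0,0]],[1,[0.3088,0.1725,0.0313],[0,0,0]],[1,[0.3088,0.1725,0.0313],[0,0,0]],[1,[0.3088,0.1725,0.0313],[0,0,0]],[1,[0.3088,0.1725,0.0313],[0,0,0]],[1,[0.3088,0.1725,0.0313],[0,0,0]],[1,[0.3088,0.1725,0.0313],[0,0,0]],[1,[0.3088,0.1725,0.0313],[0,0,0]],[1,[0.3088,0.1725,0.0313],[0,0,0]],[1,[0.3088,0.1725,0.0313],[0,0,0]]]'
python3 - <<'E'
from h import *
import cv2
goal([526.5,147,170],np.pi/2+.085)
c=cams.calibration("wrist");print(c)
im=cams.camera("wrist")[:,:,::-1];cv2.imwrite("pics/w1.png",im)
cv2.imwrite("pics/w1b.png",cv2.resize(im,(800,600),interpolation=cv2.INTER_CUBIC))
E
```

```text
t: 1.77
position: [527.6, 143.8, 169.5]
tool_rot: [0.676, 0.737, -0.001, -0.0]
ft_force: [0.5, -0.8, 0.2]
grip_width: 0.998
grip_force: 0.0
shift [ 3.3 -0.9 -0.5] rot [-0.002  0.001  0.   ] at [527.6 143.8 169.5]
{'camera_matrix': array([[297.31863964,   0.        , 257.25820965],
       [  0.        , 297.31863964, 188.61564175],
       [  0.        ,   0.        ,   1.        ]]), 'eye': array([521.97753722, 211.28416828, 311.08946462]), 'attitude': array([0.98981408, 0.04256312, 0.00482068, 0.13576904])}
```

View pics/w1b.png

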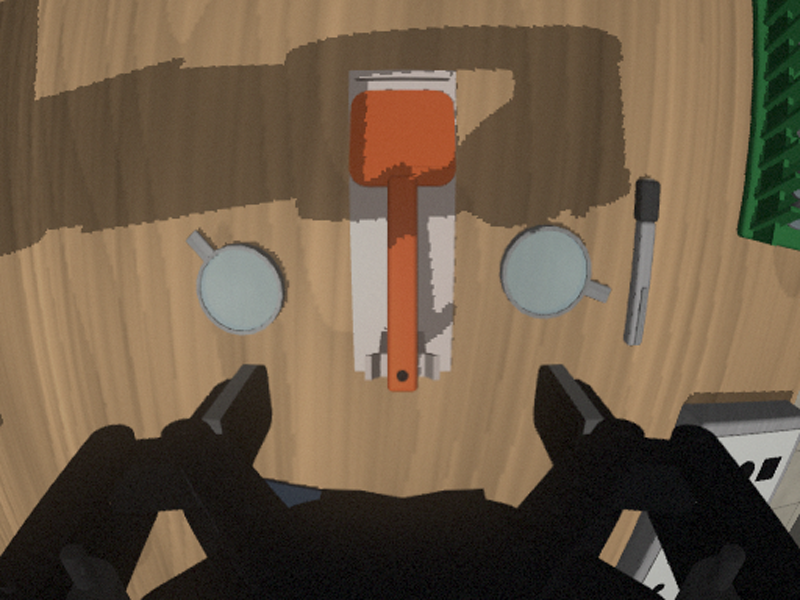

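The wrist view shows the paddle centred: blade front edge at (403,91), neck at (402,181), hole at (402,376) and handle end at (402,391). The rest's lip is at (403,76).

```bash
cat >> h.py <<'E'
W0=dict(camera_matrix=np.array([[297.31863964,0,257.25820965],[0,297.31863964,188.61564175],[0,0,1]]),eye=np.array([521.97753722,211.28416828,311.08946462]),attitude=np.array([.98981408,.04256312,.00482068,.13576904]))
def wray(c,p):
    K=c["camera_matrix"];x=(p[0]-K[0,2])/K[0,0];y=(p[1]-K[1,2])/K[1,1];r=np.hypot(x,y)+1e-9
    return c["eye"],R.from_quat(c["attitude"]).apply([x/r*np.sin(r),y/r*np.sin(r),np.cos(r)])
def wplane(c,p,z):
    e,d=wray(c,p);return e+d*(z-e[2])/d[2]
def wpix(c,X):
    v=R.from_quat(c["attitude"]).inv().apply(np.array(X)-c["eye"]);t=np.arctan2(np.hypot(v[0],v[1]),v[2]);f=t/np.hypot(v[0],v[1])
    return c["camera_matrix"][:2,:2]@(v[:2]*f)+c["camera_matrix"][:2,2]
E
python3 - <<'E'
from h import *
np.set_printoptions(precision=1,suppress=True)
P=lambda u,v:(u/1.5625-.2,v/1.5625-.2)
for n,q,z in [("tip",(403,91),6),("neck",(402,181),28),("hole",(402,376),66),("end",(402,391),69),("restL",(349,71),4),("restR",(456,71),4),("restbl",(355,371),4),("restbr",(450,371),4)]: print(n,wplane(W0,P(*q),z))
# two-view: wrist + side hole / neck / tip
def tri2(a,b):
    A=0;B=0
    for e,d in(a,b): M=np.eye(3)-np.outer(d,d);A=A+M;B=B+M@e
    return np.linalg.solve(A,B)
S2=lambda u,v:(160+(u-430)/3-.33,180+(v-180)/3-.33)
print(tri2(wray(W0,P(402,376)),ray("side",S2(661,258))),tri2(wray(W0,P(402,181)),ray("side",S2(557,406))))
E
```

```text
tip [517.4 262.4   6. ]
neck [521.9 203.6  28. ]
hole [531.4  94.2  66. ]
end [532.1  85.9  69. ]
restL [481.1 274.    4. ]
restR [550.6 280.    4. ]
restbl [499.3  65.5   4. ]
restbr [568.3  71.4   4. ]
[531.3  94.5  66.7] [522.  203.7  29.6]
```

Converted, 146.5 mm is 0.1831, 135 mm is 0.1688.

```bash
python3 steer.py '[[1,[0.0053,0.0013,0.05],[0,0,0]],[1,[0.0053,0.0013,0.1],[0,0,0]],[1,[0.0053,0.0013,0.1375],[0,0,0]],[1,[0.0053,0.0013,0.1688],[0,0,0]],[1,[0.0053,0.0013,0.1831],[0,0,0]],[1,[0.0053,0.0013,0.1831],[0,0,0]],[1,[0.0053,0.0013,0.1831],[0,0,0]]]'; python3 steer.py '[[0,[0,0,0],[0,0,0]],[0,[0,0,0],[0,0,0]],[0,[0,0,0],[0,0,0]],[0,[0,0,0],[0,0,0]],[0,[0,0,0],[0,0,0]],[0,[0,0,0],[0,0,0]]]'
```

```text
t: 2.4
position: [529.1, 147.6, 24.3]
tool_rot: [0.677, 0.736, 0.0, 0.0]
ft_force: [-0.1, 0.1, 0.5]
grip_width: 0.999
grip_force: 0.0
t: 2.9
position: [529.3, 148.7, 24.5]
tool_rot: [0.676, 0.737, 0.001, 0.001]
ft_force: [-0.2, 0.2, -0.9]
grip_width: 0.199
grip_force: 58.8
```

Converted, -125 mm is -0.1563, -105 mm is -0.1313.

```bash
python3 steer.py '[[0,[0,0,-0.025],[0,0,0]],[0,[0,0,-0.05],[0,0,0]],[0,[0,0,-0.0875],[0,0,0]],[0,[0,0,-0.1313],[0,0,0]],[0,[0,0,-0.1563],[0,0,0]],[0,[0,0,-0.1563],[0,0,0]],[0,[0,0,-0.1563],[0,0,0]]]'
python3 - <<'E'
from h import *
print(arm.observe()["grip_width"])
goal([471.1,-420,150],np.pi/2-.1,.114)
E
```

```text
t: 3.48
position: [529.5, 148.7, 149.9]
tool_rot: [0.676, 0.737, 0.001, 0.001]
ft_force: [-0.3, -0.1, -1.1]
grip_width: 0.195
grip_force: 58.8
0.19494494240496363
shift [-5.617e+02 -1.066e+02 -5.000e-01] rot [-0.007  0.113  0.185] at [529.5 148.7 149.9]
```

Converted, -280 mm is -0.35, -250 mm is -0.3125, 0.185 rad is 0.1178.

```bash
python3 steer.py '[[0,[-0.0188,-0.0038,0],[0,0,0.0127]],[0,[-0.05,-0.01,0],[0,0.0064,0.0255]],[0,[-0.0875,-0.0163,0],[0,0.0127,0.0382]],[0,[-0.125,-0.0238,0],[0,0.0191,0.0509]],[0,[-0.1625,-0.0313,0],[0,0.0255,0.0637]],[0,[-0.2,-0.0375,0],[0,0.0318,0.0764]],[0,[-0.2375,-0.045,0],[0,0.0446,0.0891]],[0,[-0.275,-0.0525,0],[0,0.0573,0.1019]],[0,[-0.3125,-0.0588,0],[0,0.0637,0.1146]],[0,[-0.35,-0.0663,0],[-0.0045,0.0719,0.1178]]]'; python3 -c "
from h import *
goal([471.1,-420,150],np.pi/2-.1,.114)"
```

```text
t: 4.32
position: [498.1, -135.8, 145.7]
tool_rot: [0.741, 0.669, 0.04, -0.042]
ft_force: [0.7, -0.2, -1.0]
grip_width: 0.198
grip_force: 58.8
shift [-283.1    1.7  -37.1] rot [-0.008 -0.001 -0.002] at [ 498.1 -135.8  145.7]
```

```bash
python3 steer.py '[[0,[-0.0375,0,-0.005],[0,0,0]],[0,[-0.075,0,-0.01],[0,0,0]],[0,[-0.1125,0,-0.015],[0,0,0]],[0,[-0.15,0.0013,-0.02],[0,0,0]],[0,[-0.1875,0.0013,-0.025],[0,0,0]],[0,[-0.225,0.0013,-0.03],[0,0,0]],[0,[-0.2625,0.0013,-0.035],[0,0,0]],[0,[-0.3,0.0013,-0.04],[0,0,0]],[0,[-0.3313,0.0019,-0.0438],[0,0,0]],[0,[-0.3538,0.0021,-0.0463],[0,0,0]]]'; python3 -c "
from h import *
goal([471.1,-420,60],np.pi/2-.1,.114)"
```

```text
t: 5.15
position: [471.3, -420.6, 149.8]
tool_rot: [0.741, 0.669, 0.04, -0.042]
ft_force: [0.1, -0.1, -0.5]
grip_width: 0.201
grip_force: 58.8
shift [-9.8  0.4 89.3] rot [-0.007 -0.002 -0.003] at [ 471.3 -420.6  149.8]
```

Now lower to a hover, then look with all the cameras to check tip and edge.

Converted, 90 mm is 0.1125, 80 mm is 0.1.

```bash
python3 steer.py '[[0,[-0.0038,0,0.0313],[0,0,0]],[0,[-0.0075,0,0.0688],[0,0,0]],[0,[-0.0113,0,0.1],[0,0,0]],[0,[-0.0125,0,0.1125],[0,0,0]],[0,[-0.0125,0,0.1125],[0,0,0]],[0,[-0.0125,0,0.1125],[0,0,0]]]'
python3 - <<'E'
from h import *
import cv2
print(arm.observe()["position"],R.from_quat(arm.observe()["tool_rot"]).as_matrix().round(3))
c=cams.calibration("wrist");print(c["eye"],c["attitude"])
np.save("wc2.npy",np.r_[c["eye"],c["attitude"]])
w=cams.camera("wrist")[:,:,::-1];t=cams.camera("top")[:,:,::-1];s=cams.camera("side")[:,:,::-1]
cv2.imwrite("pics/t2.png",t);cv2.imwrite("pics/s2.png",s);cv2.imwrite("pics/w2.png",w)
o=np.zeros((600,800,3),np.uint8)
rs=lambda a,k:cv2.resize(a,None,fx=k,fy=k,interpolation=cv2.INTER_CUBIC)
o[:300,:400]=rs(w[:, :],.78125)[:300,:400]
o[:600-300,400:]=rs(t[165:265,300:433],3)[:300,:399].repeat(1,axis=1) if False else rs(t[165:265,300:434],3)[:300,:400]
o[300:,:400]=rs(s[130:230,280:414],3)[:300,:400]
o[300:,400:]=rs(w[20:170,150:350],2)[:300,:400]
cv2.imwrite("pics/c2.png",o)
E
```

```text
t: 5.65
position: [472.1, -418.0, 61.4]
tool_rot: [0.74, 0.67, 0.041, -0.041]
ft_force: [0.5, -0.7, -0.4]
grip_width: 0.199
grip_force: 58.8
[ 472.13059613 -418.02376744   61.42613673] [[ 0.1    0.995  0.006]
 [ 0.988 -0.1    0.115]
 [ 0.115 -0.006 -0.993]]
[ 478.0274125  -367.66575814  210.00597659] [ 0.99571603 -0.04931969 -0.00701024  0.07789746]
```

View pics/c2.png

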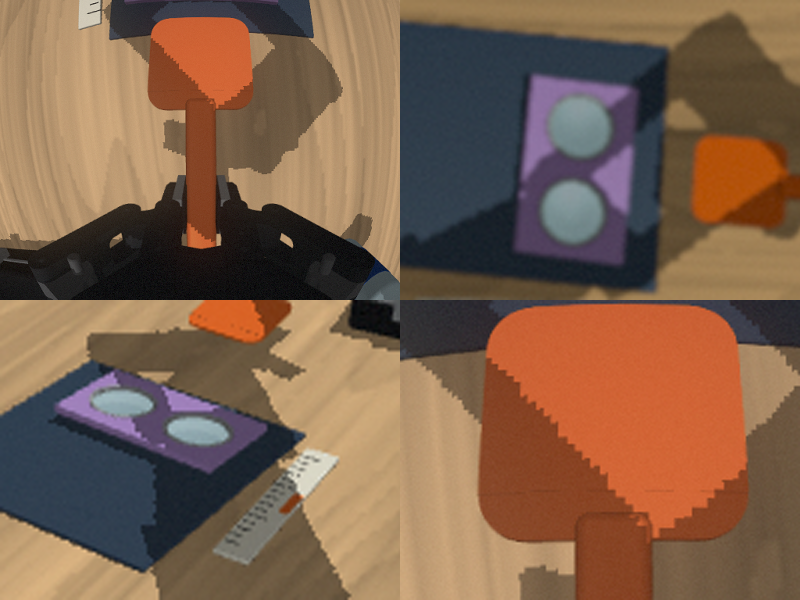

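The wrist crop has the tip at (256,22.5), the top view at about (397.7,224.3) and the side view at about (354.5,140.4). Triangulate the tip.

Run:
```python
from h import *
np.set_printoptions(precision=1,suppress=True)
a=np.load("wc2.npy");c=dict(W0,eye=a[:3],attitude=a[3:])
L=[wray(c,(256,22.3)),ray("top",(397.7,224.3)),ray("side",(354.5,140.4))]
def tr(L):
    A=0;B=0
    for e,d in L: M=np.eye(3)-np.outer(d,d);A=A+M;B=B+M@e
    return np.linalg.solve(A,B)
for s in ([0,1],[0,2],[1,2],[0,1,2]): print(s,tr([L[i] for i in s]))
T=np.array([472.13,-418.02,61.43]);u=np.array([.1,.995]);print("pred",T[:2]+115.5*u,T[2]-6.4)
```

```text
[0, 1] [ 482.5 -302.2   55.9]
[0, 2] [ 481.3 -304.6   60.4]
[1, 2] [ 480.1 -301.1   61.8]
[0, 1, 2] [ 481.4 -303.    59.9]
pred [ 483.7 -303.1] 55.03
```

Converted, 45 mm is 0.0563, 40 mm is 0.05.

```bash
python3 steer.py '[[0,[0.0063,0,0.0188],[0,0,0]],[0,[0.0125,0,0.0375],[0,0,0]],[0,[0.0188,0,0.05],[0,0,0]],[0,[0.0188,0,0.0563],[0,0,0]],[0,[0.0188,0,0.0563],[0,0,0]],[0,[0.0188,0,0.0563],[0,0,0]]]'; python3 steer.py '[[0,[-0.0003,0,0.0019],[0,0,0]],[0,[-0.0005,0,0.0038],[0,0,0]],[0,[-0.0005,0,0.0038],[0,0,0]],[0,[-0.0005,0,0.0038],[0,0,0]]]'; python3 steer.py '[[0,[-0.0002,0,0.0019],[0,0,0]],[0,[-0.0002,0,0.0019],[0,0,0]],[0,[-0.0002,0,0.0019],[0,0,0]]]'
```

```text
t: 6.3
position: [474.8, -399.4, 20.6]
tool_rot: [0.74, 0.67, 0.041, -0.039]
ft_force: [0.1, -0.0, -0.5]
grip_width: 0.197
grip_force: 58.8
t: 6.63
position: [474.5, -399.4, 17.2]
tool_rot: [0.741, 0.67, 0.041, -0.039]
ft_force: [-0.6, -0.3, -1.4]
grip_width: 0.197
grip_force: 58.8
t: 6.88
position: [474.4, -399.0, 15.2]
tool_rot: [0.74, 0.67, 0.041, -0.039]
ft_force: [-0.4, -0.2, -0.3]
grip_width: 0.197
grip_force: 58.8
```

Converted, 1.5 mm is 0.0019, -0.15 mm is -0.0002.

```bash
python3 steer.py '[[0,[-0.0002,0,0.0019],[0,0,0]],[0,[-0.0002,0,0.0019],[0,0,0]],[0,[-0.0002,0,0.0019],[0,0,0]]]'; python3 steer.py '[[0,[-0.0001,0,0.0013],[0,0,0]],[0,[-0.0001,0,0.0013],[0,0,0]],[0,[-0.0001,0,0.0013],[0,0,0]]]';python3 steer.py '[[0,[-0.0001,0,0.0013],[0,0,0]],[0,[-0.0001,0,0.0013],[0,0,0]],[0,[-0.0001,0,0.0013],[0,0,0]]]'
```

```text
t: 7.13
position: [474.4, -398.9, 13.7]
tool_rot: [0.74, 0.67, 0.041, -0.039]
ft_force: [0.2, 0.6, -0.5]
grip_width: 0.197
grip_force: 58.8
t: 7.38
position: [474.5, -398.9, 12.8]
tool_rot: [0.74, 0.67, 0.041, -0.039]
ft_force: [-0.4, 0.4, -0.8]
grip_width: 0.198
grip_force: 58.8
t: 7.63
position: [474.4, -398.9, 11.8]
tool_rot: [0.74, 0.67, 0.041, -0.039]
ft_force: [-0.2, 0.4, -0.9]
grip_width: 0.199
grip_force: 58.8
```

Converted, 1 mm is 0.0013, -0.1 mm is -0.0001.

```bash
python3 steer.py '[[0,[-0.0001,0,0.0013],[0,0,0]],[0,[-0.0001,0,0.0013],[0,0,0]],[0,[-0.0001,0,0.0013],[0,0,0]]]'; python3 steer.py '[[0,[-0.0001,0,0.0013],[0,0,0]],[0,[-0.0001,0,0.0013],[0,0,0]],[0,[-0.0001,0,0.0013],[0,0,0]]]'
```

```text
t: 7.88
position: [474.6, -399.0, 11.0]
tool_rot: [0.74, 0.67, 0.041, -0.039]
ft_force: [-0.5, -0.1, 0.3]
grip_width: 0.196
grip_force: 58.9
t: 8.13
position: [474.6, -399.1, 10.2]
tool_rot: [0.74, 0.67, 0.041, -0.039]
ft_force: [-1.1, -0.8, 1.8]
grip_width: 0.198
grip_force: 59.0
```

Converted, 30 mm is 0.0375, -1.2 mm is -0.0015.

```bash
python3 steer.py '[[0,[0.0001,0,-0.0015],[0,0,0]],[0,[0.0063,0,-0.0008],[0,0,0]],[0,[0.0125,0,0],[0,0,0]],[0,[0.0188,0,0.0006],[0,0,0]],[0,[0.025,0,0.0014],[0,0,0]],[0,[0.0313,0,0.0021],[0,0,0]],[0,[0.0375,0,0.0028],[0,0,0]],[0,[0.0375,0,0.0028],[0,0,0]]]'
python3 - <<'E'
from h import *
import cv2
t=cams.camera("top")[:,:,::-1];s=cams.camera("side")[:,:,::-1]
o=np.zeros((360,800,3),np.uint8)
rs=lambda a:cv2.resize(a,None,fx=3,fy=3,interpolation=cv2.INTER_CUBIC)
o[:,:399]=rs(t[160:280,300:433]);o[:,400:799]=rs(s[120:240,280:413])
cv2.imwrite("pics/c3.png",o)
E
```

```text
t: 8.8
position: [477.6, -367.5, 10.9]
tool_rot: [0.74, 0.67, 0.041, -0.04]
ft_force: [-0.2, -0.2, -0.8]
grip_width: 0.2
grip_force: 58.8
```

View pics/c3.png

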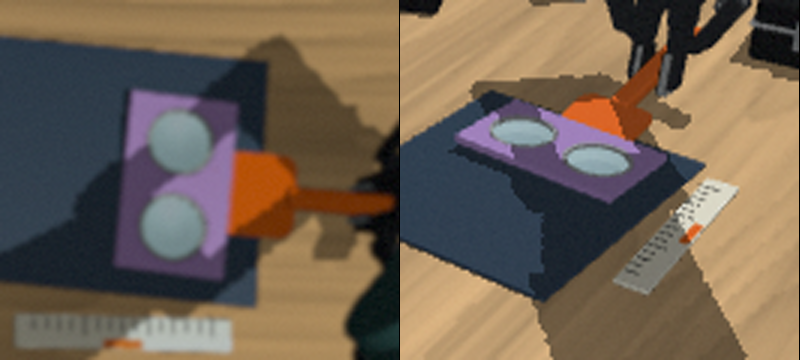

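The blade is about 13 mm under the lift edge and centred, and the frame has not moved. I'll start the arc and stop at about 0.8 rad.

Converted, -46 mm is -0.0575, 27.6 mm is 0.0345.

```bash
python3 steer.py '[[0,[0.0013,0,-0.005],[0,0,0]],[0,[0.0019,0,-0.01],[0,0,0]],[0,[0.0031,0,-0.015],[0,0,0]],[0,[0.0044,0,-0.02],[0,0,0]],[0,[0.0095,0,-0.0281],[0,0,0]],[0,[0.0159,0,-0.0369],[0,0,0]],[0,[0.025,0,-0.0475],[0,0,0]],[0,[0.0345,0,-0.0575],[0,0,0]],[0,[0.0345,0,-0.0575],[0,0,0]]]'
python3 - <<'E'
from h import *
import cv2
t=cams.camera("top")[:,:,::-1];s=cams.camera("side")[:,:,::-1]
o=np.zeros((360,800,3),np.uint8)
rs=lambda a:cv2.resize(a,None,fx=3,fy=3,interpolation=cv2.INTER_CUBIC)
o[:,:399]=rs(t[160:280,300:433]);o[:,400:799]=rs(s[100:220,280:413])
cv2.imwrite("pics/c4.png",o)
E
```

```text
t: 9.65
position: [481.3, -346.3, 63.0]
tool_rot: [0.74, 0.67, 0.041, -0.037]
ft_force: [0.2, -0.8, -0.5]
grip_width: 0.203
grip_force: 58.7
```

View pics/c4.png

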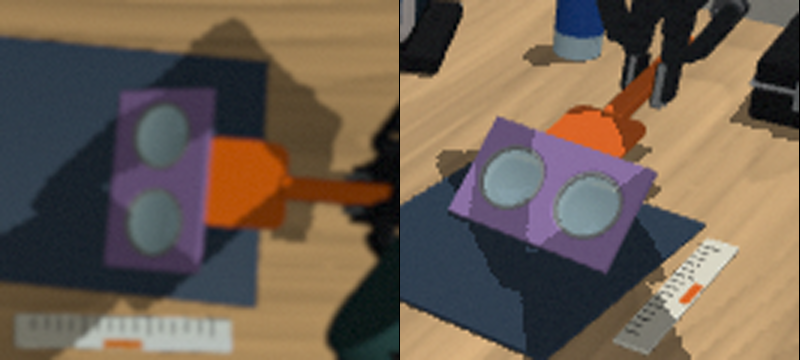

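Converted, 75 mm is 0.0938, 46.8 mm is 0.0585.

```bash
python3 steer.py '[[0,[0.0113,0,-0.0075],[0,0,0]],[0,[0.0233,0,-0.0138],[0,0,0]],[0,[0.0313,0,-0.0163],[0,0,0]],[0,[0.0405,0,-0.0188],[0,0,0]],[0,[0.0488,0,-0.0194],[0,0,0]],[0,[0.0585,0,-0.0196],[0,0,0]],[0,[0.0675,0,-0.019],[0,0,0]],[0,[0.0763,0,-0.018],[0,0,0]],[0,[0.085,0,-0.0163],[0,0,0]],[0,[0.0938,0,-0.0138],[0,0,0]]]'; python3 steer.py '[[0,[0,0,0],[0,0,0]],[0,[0,0,0],[0,0,0]],[0,[0,0,0],[0,0,0]]]'
python3 - <<'E'
from h import *
import cv2
t=cams.camera("top")[:,:,::-1];s=cams.camera("side")[:,:,::-1]
o=np.zeros((360,800,3),np.uint8)
rs=lambda a:cv2.resize(a,None,fx=3,fy=3,interpolation=cv2.INTER_CUBIC)
o[:,:399]=rs(t[160:280,280:413]);o[:,400:799]=rs(s[120:240,250:383])
cv2.imwrite("pics/c5.png",o)
E
```

```text
t: 10.58
position: [487.3, -273.2, 79.1]
tool_rot: [0.74, 0.67, 0.041, -0.039]
ft_force: [0.3, -0.3, -1.8]
grip_width: 0.199
grip_force: 58.7
t: 10.83
position: [487.2, -274.1, 79.1]
tool_rot: [0.74, 0.67, 0.041, -0.039]
ft_force: [-0.4, -0.1, -0.5]
grip_width: 0.202
grip_force: 58.8
```

View pics/c5.png

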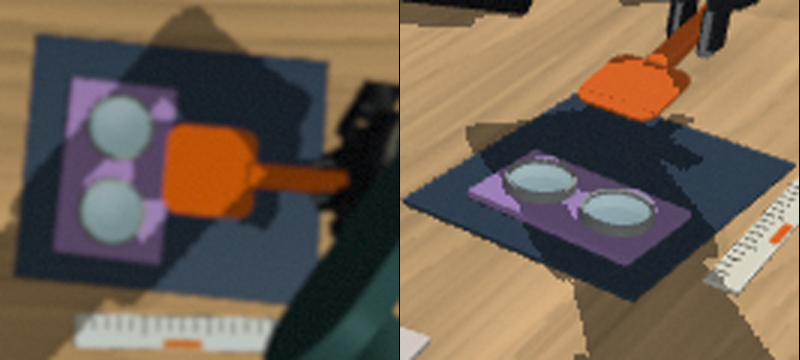

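The frame lies rims up on the +y half of the mat. I'll raise the paddle and carry it back, and check for slip by comparing the blade in the wrist picture with the earlier one.

Converted, -80 mm is -0.1, -70 mm is -0.0875.

```bash
python3 steer.py '[[0,[0,0,-0.025],[0,0,0]],[0,[0,0,-0.0563],[0,0,0]],[0,[0,0,-0.0875],[0,0,0]],[0,[0,0,-0.1],[0,0,0]],[0,[0,0,-0.1],[0,0,0]]]'
python3 - <<'E'
from h import *
import cv2
for f in ("w2",None):
    im=cams.camera("wrist")[:,:,::-1] if f is None else cv2.imread("pics/w2.png")
    h=cv2.cvtColor(np.ascontiguousarray(im),cv2.COLOR_BGR2HSV)
    m=(h[...,0]<12)&(h[...,1]>180)&(h[...,2]>60); m[180:]=0
    n,l,st,ce=cv2.connectedComponentsWithStats(m.astype(np.uint8));i=1+st[1:,4].argmax();print(st[i],ce[i].round(1))
goal([529.4,148.7,150],1.6572)
E
```

```text
t: 11.35
position: [488.1, -284.8, 162.3]
tool_rot: [0.741, 0.67, 0.041, -0.035]
ft_force: [0.1, -0.5, -0.5]
grip_width: 0.196
grip_force: 58.8
[  190    22   134   158 15310] [258.8  87.2]
[  190    23   134   157 15447] [258.   87.3]
shift [430.8  -1.4  58.1] rot [ 0.01  -0.111 -0.187] at [ 487.2 -283.8  159.9]
```

No slip: the blade bounding box is the same to within 1 px. Carrying it back.

Converted, 285 mm is 0.3563, 255 mm is 0.3188, -0.187 rad is -0.119.

```bash
python3 steer.py '[[0,[0.0188,0,0.0025],[0,0,-0.0127]],[0,[0.0563,0,0.0075],[0,-0.0127,-0.0255]],[0,[0.0938,0,0.0125],[0,-0.0255,-0.0382]],[0,[0.1313,0,0.0175],[0,-0.0318,-0.0509]],[0,[0.1688,0,0.0225],[0,-0.0446,-0.0637]],[0,[0.2063,0,0.0275],[0,-0.0509,-0.0764]],[0,[0.2438,-0.0013,0.0325],[0,-0.0573,-0.0891]],[0,[0.2813,-0.0013,0.0375],[0.0064,-0.0637,-0.1019]],[0,[0.3188,-0.0013,0.0425],[0.0064,-0.0707,-0.119]],[0,[0.3563,-0.0013,0.0475],[0.0064,-0.0707,-0.119]]]';  python3 -c "
from h import *
goal([529.4,148.7,150],1.6572)"
```

```text
t: 12.23
position: [512.4, 6.0, 150.4]
tool_rot: [0.675, 0.738, -0.001, -0.004]
ft_force: [0.5, 0.2, -0.2]
grip_width: 0.196
grip_force: 58.7
shift [140.6  29.7   0.7] rot [-0.007 -0.003  0.003] at [512.4   6.  150.4]
```

Converted, 140.6 mm is 0.1758, 132 mm is 0.165, -0.007 rad is -0.0045.

```bash
python3 steer.py '[[0,[0.0375,0.0075,0],[0,0,0]],[0,[0.075,0.0163,0],[-0.0045,-0.0019,0.0019]],[0,[0.1125,0.0238,0],[-0.0045,-0.0019,0.0019]],[0,[0.1438,0.03,0],[-0.0045,-0.0019,0.0019]],[0,[0.165,0.035,0],[-0.0045,-0.0019,0.0019]],[0,[0.1758,0.0371,0.0009],[-0.0045,-0.0019,0.0019]],[0,[0.1758,0.0371,0.0009],[-0.0045,-0.0019,0.0019]],[0,[0.1758,0.0371,0.0009],[-0.0045,-0.0019,0.0019]]]';  python3 -c "
from h import *
goal([529.4,148.7,50],1.6572)"
```

```text
t: 12.9
position: [530.5, 145.7, 151.0]
tool_rot: [0.676, 0.737, -0.0, 0.001]
ft_force: [0.3, -0.2, -0.6]
grip_width: 0.199
grip_force: 58.7
shift [  3.3  -1.  101. ] rot [ 0.001  0.002 -0.001] at [530.5 145.7 151. ]
```

Converted, 100 mm is 0.125, 95 mm is 0.1188.

```bash
python3 steer.py '[[0,[0.0025,-0.0006,0.0313],[0,0,0]],[0,[0.0025,-0.0006,0.0688],[0,0,0]],[0,[0.0025,-0.0006,0.1],[0,0,0]],[0,[0.0025,-0.0006,0.1188],[0,0,0]],[0,[0.0025,-0.0006,0.125],[0,0,0]],[0,[0.0025,-0.0006,0.125],[0,0,0]],[0,[0.0025,-0.0006,0.125],[0,0,0]]]'; python3 -c "
from h import *
goal([529.3,148.7,24.5],1.6572)"
```

```text
t: 13.48
position: [531.8, 146.9, 53.2]
tool_rot: [0.677, 0.736, 0.002, 0.002]
ft_force: [0.1, 0.0, 0.2]
grip_width: 0.195
grip_force: 58.7
shift [ 2.  -2.5 28.7] rot [ 0.005  0.001 -0.003] at [531.8 146.9  53.2]
```

Converted, -2 mm is -0.0025, 1.5 mm is 0.0019.

```bash
python3 steer.py '[[0,[0.0019,-0.0025,0],[0,0,0]],[0,[0.0019,-0.0025,0],[0,0,0]],[0,[0.0019,-0.0025,0],[0,0,0]],[0,[0.0019,-0.0025,0],[0,0,0]]]'
python3 - <<'E'
from h import *
import cv2
goal([529.3,148.7,24.5],1.6572)
cv2.imwrite("pics/w6.png",cv2.resize(cams.camera("wrist")[:,:,::-1],(800,600)))
E
```

```text
t: 13.82
position: [529.9, 149.2, 53.7]
tool_rot: [0.677, 0.736, 0.002, 0.002]
ft_force: [0.2, 0.9, -0.0]
grip_width: 0.198
grip_force: 58.7
shift [-0.4 -0.8 29.2] rot [ 0.006  0.001 -0.002] at [529.9 149.2  53.7]
```

View pics/w6.png

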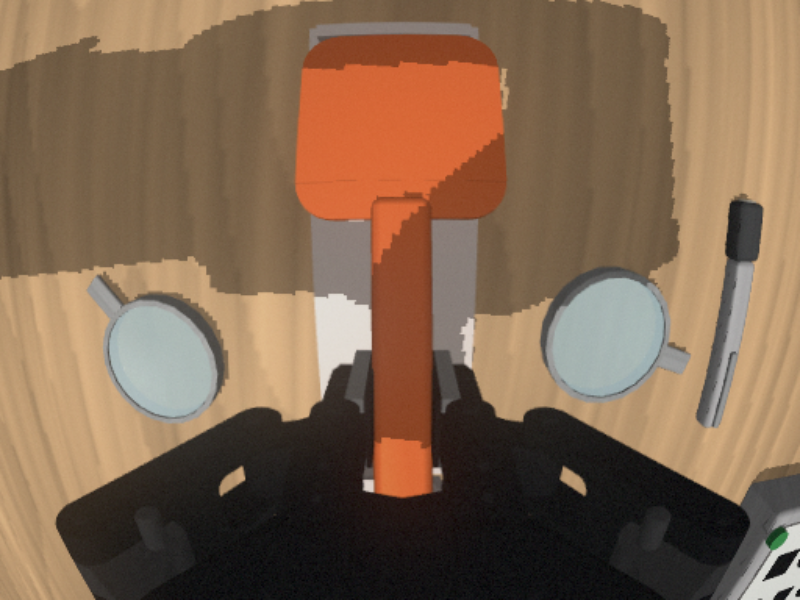

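The wrist view shows the blade front at (401,37) just before the lip (395,28), with the base edges at (312,235) and (478,235). The paddle looks slightly right (+x) of the rest's axis, so I'll quantify that.

Run:
```python
from h import *
np.set_printoptions(precision=1,suppress=True)
c=cams.calibration("wrist");P=lambda u,v:(u/1.5625-.2,v/1.5625-.2)
L=wplane(c,P(312,235),4);Rr=wplane(c,P(478,235),4);print(L,Rr,(L+Rr)/2)
tip=wplane(c,P(401,37),34);neck=wplane(c,P(401.5,198),58);print("tip",tip,"neck",neck)
o=np.array([515.8,277]);ax=np.array([-.0863,.9963]);n=np.array([.9963,.0863])
for q in (tip,neck,(L+Rr)/2): print("across",(q[:2]-o)@n,"along from base end",(q[:2]-o)@ax)
```

```text
[488.7 186.3   4. ] [558. 192.   4.] [523.4 189.2   4. ]
tip [519.6 263.2  34. ] neck [524.3 207.9  58. ]
across 2.5539189849349153 along from base end -14.046734861645419
across 2.5409157966906495 along from base end -69.60571772625957
across -0.047424577733310436 along from base end -88.14930389821232
```

The paddle is 2.5 mm off in +x with no tilt, because the fingers dragged it when they closed. I'll correct that and lower.

The manual's scale: shifts go in shares of 800 mm and turns go in shares of pi/2 rad. Converting my numbers, 27 mm is 0.0338, -2.5 mm is -0.0031.

```bash
python3 steer.py '[[0,[-0.0009,-0.0031,0],[0,0,0]],[0,[-0.0009,-0.0031,0.0075],[0,0,0]],[0,[-0.0009,-0.0031,0.015],[0,0,0]],[0,[-0.0009,-0.0031,0.0225],[0,0,0]],[0,[-0.0009,-0.0031,0.03],[0,0,0]],[0,[-0.0009,-0.0031,0.0338],[0,0,0]],[0,[-0.0009,-0.0031,0.0338],[0,0,0]]]'; python3 steer.py '[[0,[0,0,0.0013],[0,0,0]],[0,[0,0,0.0013],[0,0,0]],[0,[0,0,0.0013],[0,0,0]]]'
```

```text
t: 14.45
position: [526.6, 148.1, 24.8]
tool_rot: [0.677, 0.736, 0.001, 0.001]
ft_force: [-0.1, 0.2, -0.5]
grip_width: 0.201
grip_force: 58.8
t: 14.7
position: [527.1, 148.1, 24.5]
tool_rot: [0.677, 0.736, 0.001, 0.002]
ft_force: [0.1, -0.2, -1.3]
grip_width: 0.196
grip_force: 58.8
```

Converted, 0.8 mm is 0.001.

```bash
python3 steer.py '[[0,[0,0,0.001],[0,0,0]],[0,[0,0,0.001],[0,0,0]],[0,[0,0,0.001],[0,0,0]]]'; python3 steer.py '[[0.4,[0,0,0],[0,0,0]],[0.4,[0,0,0],[0,0,0]],[0.8,[0,0,0],[0,0,0]],[0.8,[0,0,0],[0,0,0]],[0.8,[0,0,0],[0,0,0]],[0.8,[0,0,0],[0,0,0]]]'; python3 steer.py '[[0.8,[0,0,-0.025],[0,0,0]],[0.8,[0,0,-0.0625],[0,0,0]],[0.8,[0,0,-0.1125],[0,0,0]],[0.8,[0,0,-0.1625],[0,0,0]],[0.8,[0,0,-0.1875],[0,0,0]],[0.8,[0,0,-0.1875],[0,0,0]],[0.8,[0,0,-0.1875],[0,0,0]]]'
python3 - <<'E'
from h import *
import cv2
c=cams.calibration("wrist");np.save("wc7.npy",np.r_[c["eye"],c["attitude"]])
w=cams.camera("wrist")[:,:,::-1];s=cams.camera("side")[:,:,::-1]
o=np.zeros((600,800,3),np.uint8)
rs=lambda a,k:cv2.resize(a,None,fx=k,fy=k,interpolation=cv2.INTER_CUBIC)
o[:,:400]=rs(w[0:300,150:350],2)[:600];o[:300,400:]=rs(s,.78125)[:300];o[300:,400:]=rs(s[200:320,120:280],2.5)
cv2.imwrite("pics/c7.png",o)
E
```

```text
t: 14.95
position: [527.1, 148.1, 24.4]
tool_rot: [0.677, 0.736, 0.002, 0.002]
ft_force: [-2.4, -0.4, 5.4]
grip_width: 0.204
grip_force: 59.4
t: 15.45
position: [527.0, 148.1, 23.6]
tool_rot: [0.677, 0.736, 0.001, 0.002]
ft_force: [-0.1, -0.3, -1.0]
grip_width: 0.801
grip_force: 0.0
t: 16.03
position: [527.3, 148.4, 175.7]
tool_rot: [0.677, 0.736, 0.003, 0.003]
ft_force: [0.0, -0.8, -0.9]
grip_width: 0.799
grip_force: 0.0
```

View pics/c7.png

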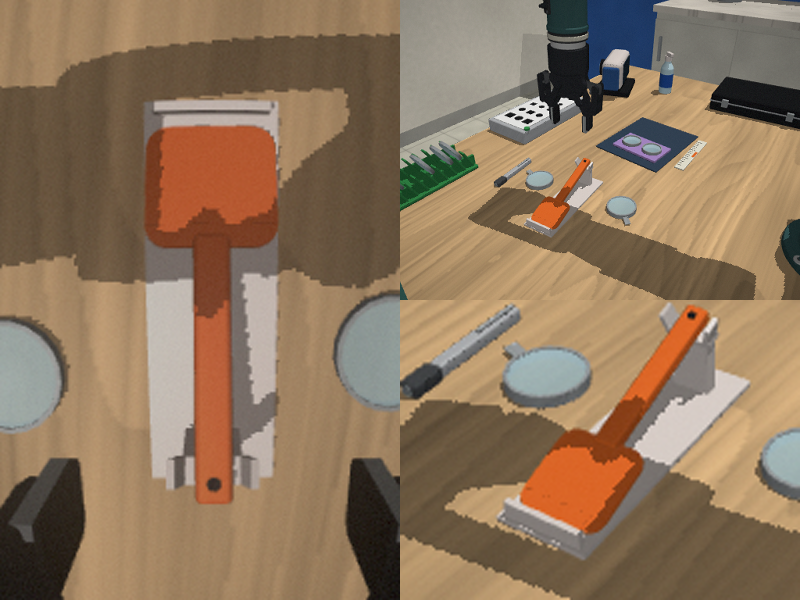

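The paddle lies in its saddle with the blade behind the lip. Its gap to the base end matches the first view, and the frame lies rims up, so I'm handing in.

```bash
python3 -c "
from workcell import arm, cams
print(arm.close_job())"
```

```text
the job is handed in; nothing more can be done
None
```

I turned the frame over with the paddle so it lies rims up on the mat, laid the paddle back in its rest as it was, and handed the job in at about 16 s; the hand-in returned no verdict.

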